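Hardness check of a cured silicone test button

TASK

Check that the laboratory putty has cured: take the big thick silicone test button out of the compartment tray (the other two are too thin or too narrow to test, leave them where they are) and lay it, dot up, on the middle of the glass slab. Then lift the durometer out of its rest, stand it upright with its foot flat and centred on the dot of that button, and press down gently with about 10 N. Finish like that, still gripping the durometer and keeping that steady push on the button for the reading; do not put it down or let go, and do not disturb the cast or the mixing bowl.

Things in the scene. Friction and masses are not known exactly. Their poses are not given: they have to be found in the camera images.
- button_big: The button to test: teal-green cured silicone cylinder, hard as a heel (does not give noticeably), 36 mm diameter, 18 mm thick, 28 g, loose. Lies flat in one of the tray's three compartments (which one varies). Origin at the centre of its underside, z up. An ink dot of 4 mm marks the centre of its top, 18 mm above the origin.
- button_thin: Same silicone, 36 mm diameter but only 7 mm thick; in another compartment. Origin at the centre of its underside. Stays where it is.
- button_small: Same silicone, 18 mm thick but only 24 mm diameter; in another compartment. Origin at the centre of its underside. Stays where it is.
- tray: White plastic open tray, 94 mm (its x) by 276 mm (its y) by 18 mm high, fixed to the bench. Walls, floor and the two dividers are 3 mm; three compartments in a row along its y, each 88 mm by 88 mm inside, centred at y = -91, 0 and +91 mm. Origin at the centre of its underside.
- slab_top (a point): Centre of the top face of the glass mixing slab: 150 mm (its x) by 80 mm (its y), 15 mm thick, fixed flat on the bench. z up.
- stand: Black rest for the durometer, 70 mm (its x) by 90 mm (its y), top face 40 mm above the bench, fixed. A well in its middle, 24 mm diameter, 30 mm deep, takes the gauge's foot and stem; the case sits on the top face between two low cheeks (8 mm high, 3.5 mm from the case) before and behind it. Origin: centre of its underside.
- durometer: Digital pocket hardness gauge, about 240 g, loose, upright in its rest (yaw as the rest's). Origin: centre of the underside of its steel foot (18 mm diameter), z up along the gauge. A stem runs up to the grey case: a box 26 mm (its x) by 52 mm (its y), 24 to 116 mm above the origin, flat sides to grip, display on the -x face. In the rest the foot is 16 mm above the bench; lift 40 mm to clear.
- indenter (a joint): The gauge's sprung indenter pin, 3 mm diameter, in the middle of the foot: value = how far it is pushed in, 0 (standing 2.5 mm out of the foot) to 0.0025 m (flush with the foot). Spring: 0.5 N at first touch, 3 N per mm, 8 N when flush; pressing on beyond that the foot itself carries the rest.
- cast: Bystander: stone dental cast on a blue plinth, about 60 mm across and 30 mm high, beyond the slab. Origin at the centre of its underside.
- bowl: Bystander: dark grey rubber mixing bowl, 116 mm diameter at the rim, 62 mm high, beyond the slab and the rest. Origin at the centre of its underside.
Things that resemble listed ones, but are neither listed nor needed, are in the scene too. There is more than one size of the durometer; the job needs the larger. What is shaped like the button_big but pink is not meant.

How it is judged:
On the way, in this order (a step that is already met when the one before it is completed fails the run):
1. the big button lies flat on the middle of the slab, dot up, released and at rest (z of button_big in the frame of slab_top between -0.003 and 0.003 m and horizontal distance between button_big and slab_top below 0.025 m and angle between button_big's own z axis and vertical below 0.08 rad and linear speed of button_big below 0.01 m/s and contact force between the fingers and button_big below 0.1 N), for 0.2 s.
2. the durometer has been lifted out of its rest by the gripper (z of durometer in the frame of stand above 0.045 m and contact force between the fingers and durometer above 2 N), for 0.1 s.
At the end, for the whole second after the job is handed in: Big button flat on the slab, within 25 mm of its centre; the durometer still and gripped by its case, upright within 4.5 degrees, its foot within 6 mm of the dot and against the button (within 1.5 mm, pin in by over 1 mm), pressing with 5 to 18 N, all through the last second (z of button_big in the frame of slab_top between -0.003 and 0.003 m and horizontal distance between button_big and slab_top below 0.025 m and angle between each of button_big, durometer's own z axis and vertical below 0.08 rad and z of durometer in the frame of button_big between 0.016 and 0.0195 m and horizontal distance between durometer and button_big below 0.006 m and value of joint indenter above 0.001 m and contact force between durometer and button_big between 5 and 18 N and contact force between the fingers and durometer above 2 N and horizontal distance between the grasp point and durometer below 0.03 m and z of the grasp point in the frame of durometer below 0.125 m and linear speed of durometer below 0.01 m/s); the arm keeps its last pose, push and grip.
It fails at once if the durometer is banged or jammed down on the button with more than 60 N (contact force between durometer and button_big above 60 N).
It fails at once if the button is dropped (free fall of more than about 10 mm) (linear speed of button_big above 0.45 m/s and contact force between anything else and button_big below 0.05 N).
It fails at once if one of the other buttons is moved by more than 15 mm (distance of any of button_thin, button_small from where it was at the start of the episode above 0.015 m).
It fails at once if the cast or the bowl is moved by more than 20 mm (distance of any of cast, bowl from where it was at the start of the episode above 0.02 m).
It also fails if it takes over 54 s, if anything falls off the work surface, if the arm or the gripper's body presses on something with over 40 N, if the wrist force passes 120 N, or if a joint passes its speed limit or range.

ROBOT

A 6-joint arm with a two-finger parallel gripper is mounted at the origin on the work surface. World frame = base frame: x ahead of the robot, y to its left, z up, the work surface at z = 0. Lengths are in m, angles in rad, forces in N, time in s.
With the tool pointing down it reaches from about 0.325 to 0.9 m from the base axis. Payload 6.1 kg.
Tool frame: the origin (TCP) lies between the finger pads; the fingertips stand 8 mm ahead of it and the grasp point (between the pads) lies 11 mm behind it; z points along the fingers, y is the line along which they close (so a half turn about z gives the same grasp; the last joint's range is limited). The gripper opens to 85 mm and grips with 20 to 120 N. Pads are 22 mm wide; open, the fingers measure 114 mm over their backs; the gripper's body (76 mm by 85 mm) begins 54 mm behind the grasp point. The pads swing forward as they close: fully open they stand 13 mm farther back than shut.
Start: joints at [1.072, 0.22, 1.526, -0, 1.395, -0.126], TCP at [0.228, 0.582, 0.239] pointing down, gripper open.
Joint ranges: [-2.98, 2.98], [-0.91, 2.08], [0.09, 2.57], [-1.24, 4.39], [0.2, 2.65], [-2.68, 2.68]. Speed limits (rad/s): [2.57, 2.57, 3.01, 3.14, 3.14, 3.14].

INTERFACE

Orientations are given as [roll, pitch, yaw] about the fixed x, y, z axes, in that order (R = Rz(yaw) Ry(pitch) Rx(roll)).
In Python, from rig import env gives the robot as it stands. The module is installed in compiled form; this text tells all that it offers.
- The arm moves only by the tool jog_arm, never from a script. Its argument "plan" is text: rows parted by semicolons, each of 6 numbers parted by spaces: the shift along the world's x, y, z normalised to -1 to 1, where 1 is 100 mm, then the turn, a rotation vector about the world's x, y, z normalised to -1 to 1, where 1 is 180 degrees. In form: x y z wx wy wz; .... A call has 1 to 12 rows; each row is the pose to reach, as a shift and turn from the pose commanded when the call began, turning the shorter way round; what a row does not reach only later rows make up. A row lasts 1/10 s, in which the tool goes at most 50 mm and 8.59 degrees, less where a joint would pass 70% of its speed; a pose out of reach is approached as far as the arm can. A call with a number of a shift or a turn outside -1 to 1 is refused whole. A call with a gripper value outside its range is refused whole. "jaw" is the opening, from -1 (shut) to 1 (fully open), set as the call begins (left out, the last holds). The fingers move at their own pace and stop on an object; "grip_force" is the grip in N (left out, the last holds). Time passes only in rows, so rows that repeat a pose let the fingers close. It gives the time, the measured TCP pose, the force, the opening and the grip force at its end, in the units of the state.
- env.get_obs(): the state, without advancing time (a new reading comes with each control period).
- env.snapshot(name): name is "scene" or "side" or "wrist"; returns a dict with "frame" (420x560x3 uint8, red, green, blue), "intrinsics" (3x3 intrinsics, pixels), "k1" (the pictures are not rectified: a ray, as slopes to the right and down, at radius r is drawn at 1 + k1 r^2 times it, then the intrinsics apply), "pose" (4x4, takes a point from camera to world coordinates); the wrist camera has in their place "mount" (4x4, takes a point from camera to tool coordinates, whose origin is the TCP and whose axes are the flange's). Camera axes: x right, y up, looking along -z (the intrinsics and any distortion apply to the point x, -y, -z); pixel columns grow to the right and rows downward; lengths in m; the calibration is good to about 2 mm. A picture is of the moment at which its call begins: read the wrist's pose just before it. There is no depth.
- env.hand_in(): hands the job in; it is judged then, once.
The state is a dict: "t": time; "joint_positions": joint angles; "joint_vel": joint speeds; "joint_torque": joint torques, N m; "tool_pos": TCP position; "tool_rot": TCP orientation; "force": force on the tool from outside, world axes, zero at the start; "moment": the same for the moment, N m; "gripper_width": finger opening in m; "gripper_force": force on a finger pad.
Only numpy, scipy, OpenCV 4.12 (cv2) and the standard library are available. Lean on these libraries where they do the work, as an engineer would, in place of code of your own. Each camera call takes 0.05 s, during which the arm holds its last target. There are 200 camera calls.

## Working session

There is one attempt and no reset: what is moved stays moved. The work goes in short steps, Python scripts to look and compute and a tool call to move; the robot and the scene stay as the last step left them, time stands still between calls to the robot, and variables do not carry over. Pictures are saved under pics/ and viewed, at most 10 in all, crops included, and the job is handed in when it is done.

Besides the shell and the picture viewer there is one more tool, called after ">>>" as a command line: name --argument value ..., lists and objects as JSON in quotes. jog_arm: Moves the arm, as the interface text tells. Its arguments: {"type":"object","properties":{"plan":{"type":"string"},"jaw":{"type":"number"},"grip_force":{"type":"number"}},"required":["plan"]}

```bash
mkdir -p pics
cat > h.py <<'E'
import numpy as np, cv2, pickle
from scipy.spatial.transform import Rotation as R
def D(s): return np.array([s['k1'],0,0,0],float)
def ray(s,pose,u,v):
    p=cv2.undistortPointsIter if 0 else cv2.undistortPoints
    q=p(np.array([[[u,v]]],float),np.array(s['intrinsics'],float),D(s))[0,0]
    d=pose[:3,:3]@np.array([q[0],-q[1],-1]); return pose[:3,3],d
def onz(s,pose,u,v,z):
    o,d=ray(s,pose,u,v); return o+d*(z-o[2])/d[2]
def proj(s,pose,P):
    P=np.atleast_2d(P); c=(P-pose[:3,3])@pose[:3,:3]
    c=c*[1,-1,-1]
    return cv2.projectPoints(c,np.zeros(3),np.zeros(3),np.array(s['intrinsics'],float),D(s))[0][:,0]
def wpose(o,s):
    T=np.eye(4); r=np.array(o['tool_rot'],float)
    T[:3,:3]=R.from_euler('xyz',r).as_matrix(); T[:3,3]=o['tool_pos']; return T@np.array(s['mount'])
def snap(env,n,f):
    o=env.get_obs(); s=env.snapshot(n); s['P']=np.array(s['pose']) if 'pose' in s else wpose(o,s)
    cv2.imwrite(f'pics/{f}.png',s['frame'][:,:,::-1]); pickle.dump(s,open(f'{f}.pkl','wb')); return s
def load(f): return pickle.load(open(f+'.pkl','rb'))
E
python3 - <<'E'
from rig import env; from h import *
print(env.get_obs())
for n in ('scene','side','wrist'):
    s=snap(env,n,n+'0'); print(n,s['P'].round(3).tolist(),s['k1'],np.array(s['intrinsics']).tolist())
E
```

```text
{'t': 0.0, 'joint_positions': array([ 1.07186996e+00,  2.21246865e-01,  1.52763179e+00,  5.09949359e-05,
        1.39471483e+00, -1.26087465e-01]), 'joint_vel': array([-0.0006699 , -0.0021705 , -0.00034438,  0.00163765,  0.00032377,
        0.00157587]), 'joint_torque': array([-8.32599271e-04, -4.96885121e+01, -3.89405072e+01, -3.40851620e-04,
        1.08827025e-02,  2.22032270e-05]), 'tool_pos': array([0.22735302, 0.58153431, 0.23817545]), 'tool_rot': array([-3.13961402e+00, -3.01401943e-04,  2.76874447e+00]), 'force': array([-0.0225181 , -1.44099997,  0.50078094]), 'moment': array([-0.00076983, -0.03440234,  0.03222246]), 'gripper_force': 0.0, 'gripper_width': 0.085604999802981}
scene [[0.323, -0.658, 0.68, 1.398], [0.946, 0.241, -0.216, -0.23], [-0.021, 0.714, 0.7, 0.889], [0.0, 0.0, 0.0, 1.0]] -0.0887074049644198 [[496.20182472328895, 0.0, 284.6829931872993], [0.0, 496.20182472328895, 211.27076061250668], [0.0, 0.0, 1.0]]
side [[-0.932, 0.236, -0.275, 0.39], [-0.362, -0.633, 0.684, 0.519], [-0.013, 0.737, 0.676, 0.572], [0.0, 0.0, 0.0, 1.0]] 0.006005403930614288 [[388.45205992888896, 0.0, 275.3771591724597], [0.0, 388.45205992888896, 207.3026096998604], [0.0, 0.0, 1.0]]
wrist [[0.363, -0.893, -0.266, 0.159], [0.932, 0.348, 0.105, 0.607], [-0.002, -0.286, 0.958, 0.373], [0.0, 0.0, 0.0, 1.0]] -0.03375883956583919 [[309.71079961235523, 0.0, 279.7886177925395], [0.0, 309.71079961235523, 203.00206165165875], [0.0, 0.0, 1.0]]
```

View pics/scene0.png

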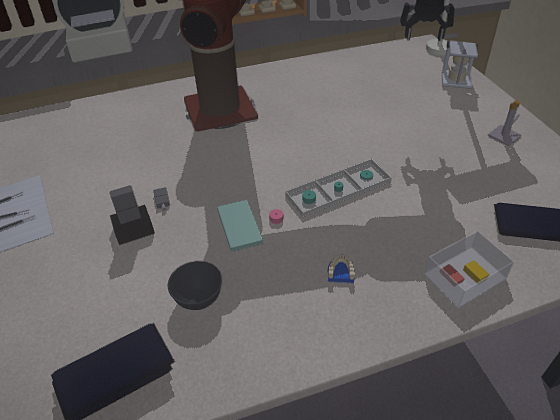

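View pics/side0.png

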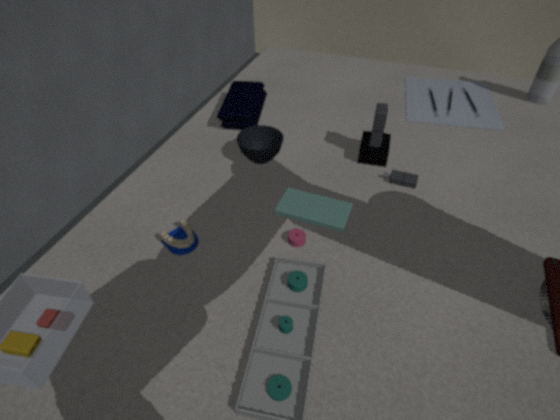

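The scene shows the tray with big button at scene (309,197), small at (339,186), thin at (367,175). The slab is around (240,224), the pink decoy at (276,216), and the gauge in its rest at (127,210). In the side view, big button is at (298,281), slab at (315,208), rest at (374,150).

Run:
```python
from h import *
a,b=load('scene0'),load('side0')
def tri(p,q):
    A=[];B=[]
    for s,x in((a,p),(b,q)):
        o,d=ray(s,s['P'],*x); d/=np.linalg.norm(d); M=np.eye(3)-np.outer(d,d); A.append(M);B.append(M@o)
    return np.linalg.lstsq(np.vstack(A),np.hstack(B),rcond=None)[0].round(4)
print('big',tri((309,196),(298,279)),onz(a,a['P'],309,195,.021),onz(b,b['P'],298,279,.021))
print('slab',[onz(a,a['P'],*p,.015).round(3) for p in((219,205),(247,201),(262,239),(235,245))])
print('slab b',[onz(b,b['P'],*p,.015).round(3) for p in((288,190),(352,205),(345,227),(277,208))])
print('tray',[onz(a,a['P'],*p,.018).round(3) for p in((286,192),(376,161),(391,177),(299,212))])
print('stand',[onz(a,a['P'],*p,.04).round(3) for p in((111,213),(148,206),(154,230),(117,237))])
print('gauge top',tri((121,189),(382,104)))
print('bowl',tri((195,275),(260,138)))
for n,s in(('a',a),('b',b)):
    h=cv2.cvtColor(s['frame'],cv2.COLOR_RGB2HSV); m=cv2.inRange(h,(70,110,50),(95,255,255))
    k,l,st,c=cv2.connectedComponentsWithStats(m)
    for i in range(1,k):
        if st[i,4]>20: print(n,st[i],c[i].round(1),onz(s,s['P'],*c[i],.015).round(4))
```

```text
big [0.5129 0.1166 0.0135] [0.51929695 0.11632579 0.021     ] [0.50987801 0.11967467 0.021     ]
slab [array([ 0.469, -0.111,  0.015]), array([ 0.48 , -0.039,  0.015]), array([ 0.619, -0.041,  0.015]), array([ 0.616, -0.107,  0.015])]
slab b [array([ 0.611, -0.108,  0.015]), array([ 0.466, -0.109,  0.015]), array([ 0.464, -0.04 ,  0.015]), array([ 0.612, -0.044,  0.015])]
tray [array([0.485, 0.065, 0.018]), array([0.45 , 0.343, 0.018]), array([0.525, 0.35 , 0.018]), array([0.566, 0.072, 0.018])]
stand [array([ 0.43 , -0.376,  0.04 ]), array([ 0.437, -0.284,  0.04 ]), array([ 0.526, -0.281,  0.04 ]), array([ 0.519, -0.369,  0.04 ])]
gauge top [ 0.4646 -0.3315  0.1378]
bowl [ 0.7183 -0.214   0.0659]
b [288 272  19  19 281] [297.2 280.6] [0.5113 0.1191 0.015 ]
b [279 317  13  16 164] [285.5 324.2] [0.5013 0.2066 0.015 ]
b [268 376  23  24 430] [278.8 387.3] [0.476  0.3028 0.015 ]
```

View pics/wrist0.png

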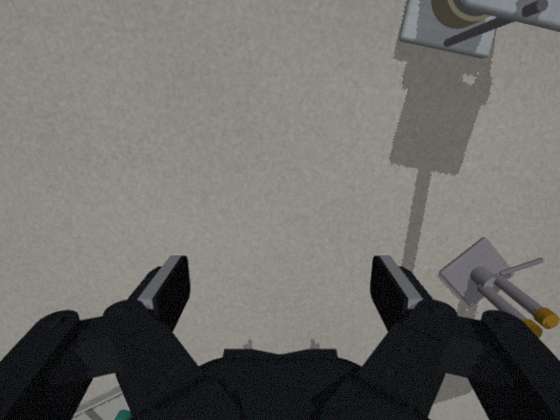

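The wrist picture only shows the far side: the jaws straddle around (280,290) and a bit of the tray at the lower left. I'll now travel to a hover over the big button at about (0.515, 0.118).

>>> jog_arm --plan "0.31 -0.5 0 0 0 0; 0.62 -1 0 0 0 0; 0.62 -1 0 0 0 0" --jaw 0.15

```text
t: 0.45
tool_pos: [0.291, 0.4791, 0.2387]
tool_rot: [-3.14, 0.001, 2.767]
force: [-0.4, 0.4, -0.2]
gripper_width: 0.0493
gripper_force: 0.0
```

>>> jog_arm --plan "0.31 -0.5 0 0 0 -0.04; 0.62 -1 0 0 0 -0.08; 0.62 -1 0 0 0 -0.09"

```text
t: 0.75
tool_pos: [0.3532, 0.3792, 0.2391]
tool_rot: [-3.141, 0.001, 2.479]
force: [-0.3, 0.1, 0.6]
gripper_width: 0.0487
gripper_force: 0.0
```

>>> jog_arm --plan "0.31 -0.5 0 0 0 0; 0.62 -1 0 0 0 0; 0.62 -1 0 0 0 0"

```text
t: 1.05
tool_pos: [0.4153, 0.2791, 0.2393]
tool_rot: [-3.141, 0.001, 2.483]
force: [-0.2, 0.7, -0.2]
gripper_width: 0.0489
gripper_force: 0.0
```

>>> jog_arm --plan "0.31 -0.5 0 0 0 0; 0.62 -1 0 0 0 0; 0.62 -1 0 0 0 0"

```text
t: 1.35
tool_pos: [0.4774, 0.1789, 0.2393]
tool_rot: [-3.141, 0.001, 2.483]
force: [0.2, 0.4, 0.7]
gripper_width: 0.0493
gripper_force: 0.0
```

>>> jog_arm --plan "0.2 -0.32 -0.3 0 0 0; 0.4 -0.64 -0.6 0 0 0; 0.4 -0.64 -0.6 0 0 0; 0.4 -0.64 -0.6 0 0 0; 0.4 -0.64 -0.6 0 0 0"

```text
t: 1.85
tool_pos: [0.5159, 0.1188, 0.1801]
tool_rot: [3.14, 0.0, 2.486]
force: [0.3, -0.5, -0.1]
gripper_width: 0.0493
gripper_force: 0.0
```

Run:
```python
from rig import env; from h import *
o=env.get_obs(); print(o['t'],o['tool_pos'],o['tool_rot'],o['gripper_width'])
s=snap(env,'wrist','w1'); b=load('scene0')
h=cv2.cvtColor(s['frame'],cv2.COLOR_RGB2HSV); m=cv2.inRange(h,(70,110,40),(95,255,255))
k,l,st,c=cv2.connectedComponentsWithStats(m)
for i in range(1,k):
    if st[i,4]>60: print(st[i],c[i].round(1),onz(s,s['P'],*c[i],.018).round(4))
print(proj(s,s['P'],np.array(o['tool_pos'])[None]-[[0,0,.06]]))
```

```text
1.85 [0.51589683 0.11884372 0.18013598] [3.14047899e+00 4.49215906e-04 2.48638657e+00] 0.04925831490147269
[ 393   14   39   42 1279] [411.9  34.9] [0.477  0.2922 0.018 ]
[331 111  26  24 504] [343.6 122.4] [0.5023 0.2023 0.018 ]
[260 168  35  37 992] [276.6 185.9] [0.5125 0.1158 0.018 ]
[[281.99922539 222.8637734 ]]
```

View pics/w1.png

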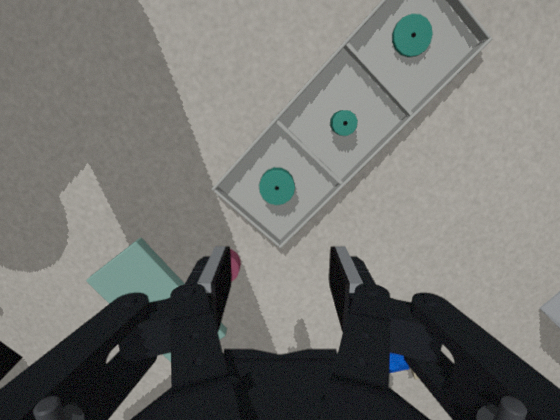

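The wrist view shows the near-slab button at (277,187) with dot, small at (344,122), the other wide one at (413,35); the slab's partly visible at the left. I must decide which wide button is thick, by triangulating dots.

Run:
```python
from h import *
a,b,w=load('scene0'),load('side0'),load('w1')
def dot(s,x,y,r):
    g=s['frame'].astype(float).sum(2)[y-r:y+r+1,x-r:x+r+1]; W=np.clip(np.percentile(g,25)-g-40,0,None); yy,xx=np.mgrid[-r:r+1,-r:r+1]
    return x+(W*xx).sum()/W.sum(), y+(W*yy).sum()/W.sum()
for n,pb,pw in(('near',(298,279),(277,187)),('mid',(286,323),(345,123)),('far',(279,386),(413,35))):
    qb,qw=dot(b,*pb,4),dot(w,*pw,5); print(n,qb,qw)
    A=[];B=[]
    for s,x in((b,qb),(w,qw)):
        o,d=ray(s,s['P'],*x); d/=np.linalg.norm(d); M=np.eye(3)-np.outer(d,d); A.append(M);B.append(M@o)
    print(np.linalg.lstsq(np.vstack(A),np.hstack(B),rcond=None)[0].round(4), [onz(w,w['P'],*qw,z).round(4) for z in(.010,.021)])
# synthetic overlay: for each wide button compare contour for thickness 18 vs 7
h=cv2.cvtColor(w['frame'],cv2.COLOR_RGB2HSV); m=cv2.inRange(h,(70,90,20),(95,255,255))
t=np.linspace(0,2*np.pi,60)
for s,nm,pts in((w,'w',((276.7,187.3),(413.5,34.8))),(b,'b',((298,279),(279,386)))):
  h=cv2.cvtColor(s['frame'],cv2.COLOR_RGB2HSV); m=cv2.inRange(h,(70,90,20),(95,255,255))
  for q in pts:
    for T in(.007,.018):
      c=onz(s,s['P'],*q,.003+T); P=[c+[.018*np.cos(x),.018*np.sin(x),-dz] for x in t for dz in(0,T)]
      hull=cv2.convexHull(proj(s,s['P'],np.array(P)).astype(np.float32)); M=np.zeros_like(m); cv2.fillConvexPoly(M,np.round(hull).astype(int),255)
      loc=np.zeros_like(m); cv2.circle(loc,(int(q[0]),int(q[1])),28,255,-1)
      A_=(m&loc)>0; print(nm,q,T,'IoU',((M>0)&A_).sum()/((M>0)|A_).sum().round(3))
cr=cv2.resize(a['frame'][150:225,275:400,::-1],None,fx=6,fy=6,interpolation=cv2.INTER_CUBIC); cv2.imwrite('pics/crop.png',cr)
```

```text
near (np.float64(297.65714285714284), np.float64(277.6857142857143)) (np.float64(276.4415505754088), np.float64(187.65778316172018))
[0.5131 0.1145 0.0173] [array([0.5153, 0.1133, 0.01  ]), array([0.5132, 0.1151, 0.021 ])]
mid (np.float64(285.5882352941176), np.float64(321.05882352941177)) (np.float64(344.8465451462484), np.float64(122.7528613819415))
[0.5028 0.203  0.0182] [array([0.5045, 0.2042, 0.01  ]), array([0.5029, 0.2027, 0.021 ])]
far (np.float64(278.9238095238095), np.float64(386.0285714285714)) (np.float64(413.11875511875513), np.float64(34.532350532350534))
[0.4779 0.298  0.0073] [array([0.4779, 0.2968, 0.01  ]), array([0.4772, 0.292 , 0.021 ])]
w (276.7, 187.3) 0.007 IoU 0.9400749063670412
w (276.7, 187.3) 0.018 IoU 0.8418874172185431
w (413.5, 34.8) 0.007 IoU 0.8431245965138799
w (413.5, 34.8) 0.018 IoU 0.7097826086956521
b (298, 279) 0.007 IoU 0.8742857142857143
b (298, 279) 0.018 IoU 0.7319347319347319
b (279, 386) 0.007 IoU 0.7724252491694352
b (279, 386) 0.018 IoU 0.6521739130434783
```

View pics/crop.png

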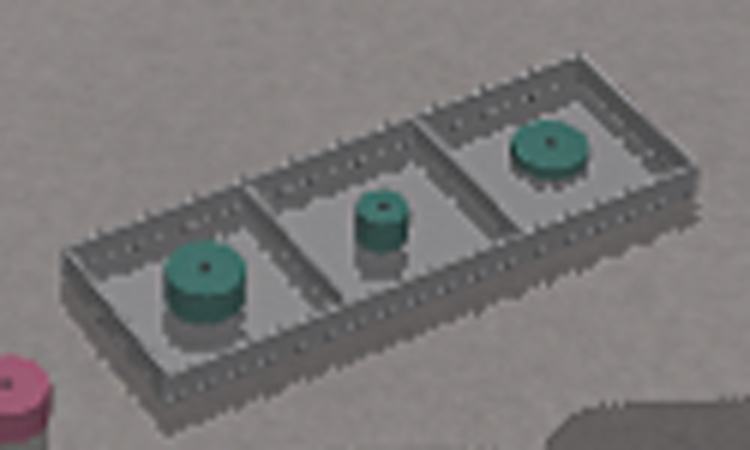

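The crop shows the near-slab button is thick (dot z ≈ 17 mm, against 7 mm for the far one). It's the target, dot at (0.513, 0.115).

>>> jog_arm --plan "-0.03 -0.04 -0.4 0 0 0; -0.03 -0.04 -0.8 0 0 0; -0.03 -0.04 -1 0 0 0; -0.03 -0.04 -1 0 0 0"

```text
t: 2.3
tool_pos: [0.5101, 0.115, 0.077]
tool_rot: [-3.138, -0.004, 2.488]
force: [-0.2, -0.9, -0.4]
gripper_width: 0.0492
gripper_force: 0.0
```

>>> jog_arm --plan "0 0 -0.2 0 0 0; 0 0 -0.4 0 0 0; 0 0 -0.55 0 0 0; 0 0 -0.66 0 0 0; 0 0 -0.66 0 0 0; 0 0 -0.66 0 0 0"

```text
t: 2.9
tool_pos: [0.5132, 0.1142, 0.014]
tool_rot: [3.141, 0.001, 2.486]
force: [0.1, -0.3, 0.2]
gripper_width: 0.0493
gripper_force: 0.0
```

>>> jog_arm --plan "0 0 0 0 0 0; 0 0 0 0 0 0; 0 0 0 0 0 0; 0 0 0 0 0 0; 0 0 0 0 0 0; 0 0 0 0 0 0" --jaw -0.4 --grip_force 25

```text
t: 3.5
tool_pos: [0.5137, 0.1142, 0.0145]
tool_rot: [3.14, 0.002, 2.486]
force: [-0.5, 0.5, 5.7]
gripper_width: 0.0335
gripper_force: 25.0
```

Run:
```python
from rig import env; from h import *
s=snap(env,'wrist','w2'); b=snap(env,'side','b2')
A=cv2.resize(s['frame'][150:390,120:440],(400,300)); B=cv2.resize(b['frame'][210:330,220:380],(400,300)); cv2.imwrite('pics/c2.png',np.hstack([A,B])[:,:,::-1])
```

```text
(no output)
```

View pics/c2.png

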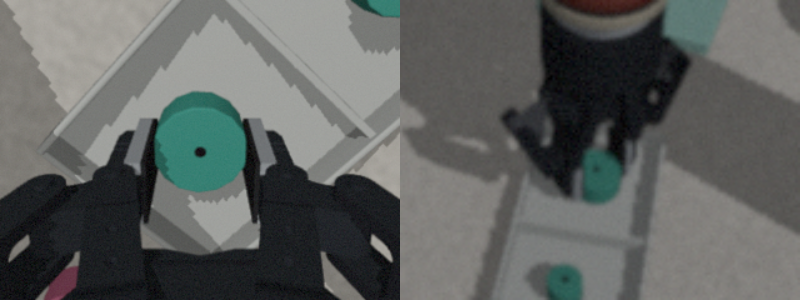

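Run:
```python
from h import *
from rig import env
s=load('w2'); p=np.array(env.get_obs()['tool_pos']); q=p.copy(); q[2]=.021; print(p,proj(s,s['P'],q), onz(s,s['P'],280,271.6,.021))
```

```text
[0.51371166 0.11416481 0.0145225 ] [[283.14634889 272.79141323]] [0.51233115 0.11338621 0.021     ]
```

The button sits centred between the pads (dot within 2 mm of the TCP axis). Lift and carry to over the slab.

>>> jog_arm --plan "0 0 0.2 0 0 0; 0 0 0.5 0 0 0; 0 0 0.9 0 0 0; 0 0 1 0 0 0; 0 0 1 0 0 0"

```text
t: 4.1
tool_pos: [0.5144, 0.1142, 0.1157]
tool_rot: [3.138, 0.004, 2.486]
force: [0.3, -1.3, -1.0]
gripper_width: 0.0335
gripper_force: 25.1
```

>>> jog_arm --plan "0.07 -0.3 0 0 0 0; 0.14 -0.6 0 0 0 0; 0.22 -0.95 0 0 0 0; 0.22 -0.95 0 0 0 0"

```text
t: 4.5
tool_pos: [0.5343, 0.0158, 0.1114]
tool_rot: [-3.139, -0.001, 2.483]
force: [0.2, 0.6, -1.7]
gripper_width: 0.0338
gripper_force: 25.1
```

>>> jog_arm --plan "0.02 -0.3 0 0 0 0; 0.05 -0.6 0 0 0 0; 0.06 -0.92 0 0 0 0; 0.06 -0.94 0 0 0 0; 0.06 -0.94 0 0 0 0; 0.06 -0.94 0 0 0 0"

```text
t: 5.1
tool_pos: [0.5398, -0.0737, 0.1122]
tool_rot: [-3.141, -0.002, 2.486]
force: [-0.3, 0.8, -0.6]
gripper_width: 0.0336
gripper_force: 25.1
```

Run:
```python
from rig import env; from h import *
o=env.get_obs(); print(o['t'],o['tool_pos'],o['tool_rot'],o['gripper_width'],o['gripper_force'])
s=snap(env,'wrist','w3'); b=load('side0'); snap(env,'side','b3')
c=np.array([.541,-.075,.015]); P=[c+[x,y,0] for x,y in((-.075,-.04),(-.075,.04),(.075,.04),(.075,-.04))]
print(proj(b,b['P'],np.array(P)))
im=s['frame'].copy(); cv2.polylines(im,[np.round(proj(s,s['P'],np.array(P))).astype(int)],True,(255,0,0),1)
cv2.imwrite('pics/w3o.png',im[:,:,::-1])
```

```text
5.1 [ 0.539825   -0.07371267  0.11216801] [-3.14125990e+00 -2.21375357e-03  2.48639265e+00] 0.03360886446682357 25.130988657474518
[[352.76069654 203.24079803]
 [343.70701444 228.32228371]
 [273.79968185 210.41560655]
 [286.80628039 187.64757434]]
```

View pics/w3o.png

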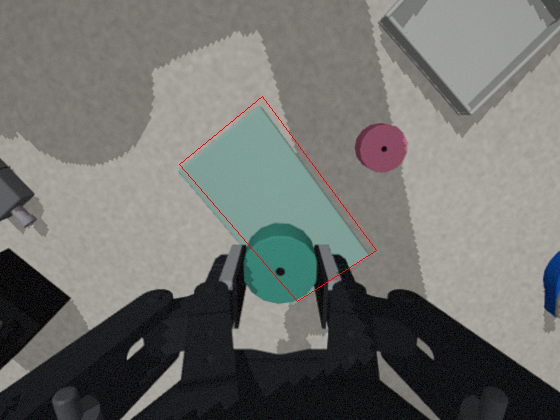

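The overlay matches the slab to about 2 mm, with the button held at (281,262) over it. Lowering.

>>> jog_arm --plan "0.02 0 -0.3 0 0 0; 0.02 0 -0.6 0 0 0; 0.02 0 -0.75 0 0 0; 0.02 0 -0.8 0 0 0; 0.02 0 -0.8 0 0 0; 0.02 0 -0.8 0 0 0; 0.02 0 -0.8 0 0 0"

```text
t: 5.9
tool_pos: [0.5439, -0.0752, 0.0348]
tool_rot: [3.141, 0.003, 2.486]
force: [-1.0, 0.7, -0.3]
gripper_width: 0.0334
gripper_force: 25.1
```

Run:
```python
from rig import env
for i in range(3): o=env.get_obs(); print(o['tool_pos'],o['force']); env.snapshot('side')
```

```text
[ 0.54388563 -0.07524001  0.03482784] [-0.98832176  0.69999124 -0.30963403]
[ 0.54372094 -0.07523204  0.03467308] [ 0.24468942  0.36035978 -0.65135322]
[ 0.54355785 -0.07519983  0.03453047] [-0.3828593   0.08947606 -0.66901362]
```

>>> jog_arm --plan "-0.02 0 -0.02 0 0 0; -0.02 0 -0.04 0 0 0; -0.02 0 -0.06 0 0 0; -0.02 0 -0.07 0 0 0; -0.02 0 -0.07 0 0 0; -0.02 0 -0.07 0 0 0"

```text
t: 6.65
tool_pos: [0.5405, -0.0749, 0.0265]
tool_rot: [-3.141, -0.0, 2.486]
force: [-2.8, 0.0, 5.2]
gripper_width: 0.0332
gripper_force: 25.6
```

>>> jog_arm --plan "0 0 -0.005 0 0 0; 0 0 -0.01 0 0 0; 0 0 -0.01 0 0 0; 0 0 -0.01 0 0 0"

```text
t: 7.05
tool_pos: [0.5406, -0.0749, 0.0265]
tool_rot: [-3.141, -0.001, 2.486]
force: [-5.9, 1.0, 13.0]
gripper_width: 0.0336
gripper_force: 26.3
```

>>> jog_arm --plan "0 0 -0.005 0 0 0; 0 0 -0.01 0 0 0; 0 0 -0.01 0 0 0; 0 0 -0.01 0 0 0"

```text
t: 7.45
tool_pos: [0.5406, -0.0749, 0.0264]
tool_rot: [-3.141, -0.001, 2.486]
force: [-10.8, 2.5, 21.3]
gripper_width: 0.0335
gripper_force: 27.0
```

>>> jog_arm --plan "0 0 0.01 0 0 0; 0 0 0.02 0 0 0; 0 0 0.02 0 0 0"

```text
t: 7.75
tool_pos: [0.5409, -0.075, 0.0265]
tool_rot: [3.141, 0.001, 2.486]
force: [-1.3, 0.6, 4.8]
gripper_width: 0.0334
gripper_force: 25.4
```

>>> jog_arm --plan "0 0 0 0 0 0; 0 0 0 0 0 0; 0 0 0 0 0 0; 0 0 0 0 0 0" --jaw 0.2

```text
t: 8.15
tool_pos: [0.5405, -0.0749, 0.026]
tool_rot: [-3.141, -0.0, 2.486]
force: [0.4, -0.1, 0.5]
gripper_width: 0.0512
gripper_force: 0.0
```

>>> jog_arm --plan "0 0 0.2 0 0 0; 0 0 0.6 0 0 0; 0 0 1 0 0 0; 0 0 1 0 0 0; 0 0 1 0 0 0"

```text
t: 8.65
tool_pos: [0.5416, -0.0752, 0.1276]
tool_rot: [3.141, 0.003, 2.486]
force: [-0.4, 0.2, -0.2]
gripper_width: 0.0513
gripper_force: 0.0
```

>>> jog_arm --plan "0 0 0.5 0 0 0; 0 0 1 0 0 0; 0 0 1 0 0 0; 0 0 1 0 0 0; 0 0 1 0 0 0"

```text
t: 9.15
tool_pos: [0.5394, -0.0746, 0.2238]
tool_rot: [-3.14, -0.004, 2.486]
force: [-1.3, -0.3, 0.0]
gripper_width: 0.051
gripper_force: 0.0
```

Run:
```python
from rig import env; from h import *
o=env.get_obs(); print(o['t'],o['tool_pos'],o['tool_rot'],o['gripper_width'],o['gripper_force'])
s=snap(env,'wrist','w4'); snap(env,'side','b4')
```

```text
9.15 [ 0.53937573 -0.07455973  0.22377438] [-3.14013395 -0.00375895  2.48601517] 0.050998574869123535 0.0
```

View pics/w4.png

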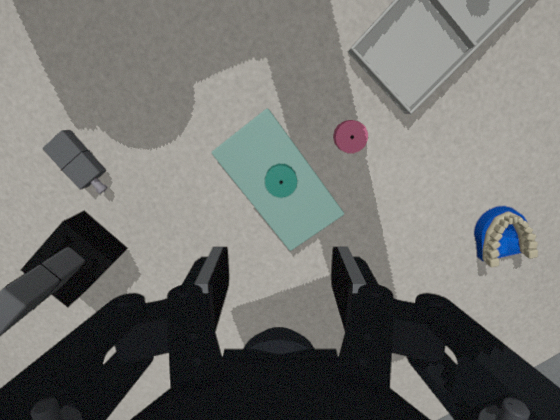

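The button (281,182) lies at the slab's middle (corners average 278,181), dot up. The rest's top face corners are about (85,211), (126,249), (72,306), (22,268). Now the rest and gauge.

Run:
```python
from h import *
w,b=load('w4'),load('b4')
print('dot w',onz(w,w['P'],281,182,.033))
C=np.array([onz(w,w['P'],*p,.04) for p in((85,211),(126,249),(72,306),(22,268))]); print(C.round(4)); print('c',C.mean(0), [np.linalg.norm(C[i]-C[(i+1)%4]).round(4) for i in range(4)], [np.degrees(np.arctan2(*(C[(i+1)%4]-C[i])[1::-1])).round(1) for i in range(4)])
def dotb(x,y,r):
    g=b['frame'].astype(float).sum(2)[y-r:y+r+1,x-r:x+r+1]; print(np.unravel_index(g.argmin(),g.shape))
c=proj(b,b['P'],[[.541,-.075,.033]])[0]; print(c)
i=cv2.resize(b['frame'][85:255,270:440],None,fx=3.5,fy=3.5,interpolation=cv2.INTER_CUBIC); cv2.imwrite('pics/cb.png',i[:,:,::-1])
```

```text
dot w [ 0.53979439 -0.07553073  0.033     ]
[[ 0.4333 -0.2647  0.04  ]
 [ 0.4931 -0.261   0.04  ]
 [ 0.5059 -0.3698  0.04  ]
 [ 0.4346 -0.3791  0.04  ]]
c [ 0.46673087 -0.31863599  0.04      ] [np.float64(0.0599), np.float64(0.1095), np.float64(0.0718), np.float64(0.1144)] [np.float64(3.6), np.float64(-83.3), np.float64(-172.6), np.float64(90.7)]
[314.06127454 200.44486883]
```

View pics/cb.png

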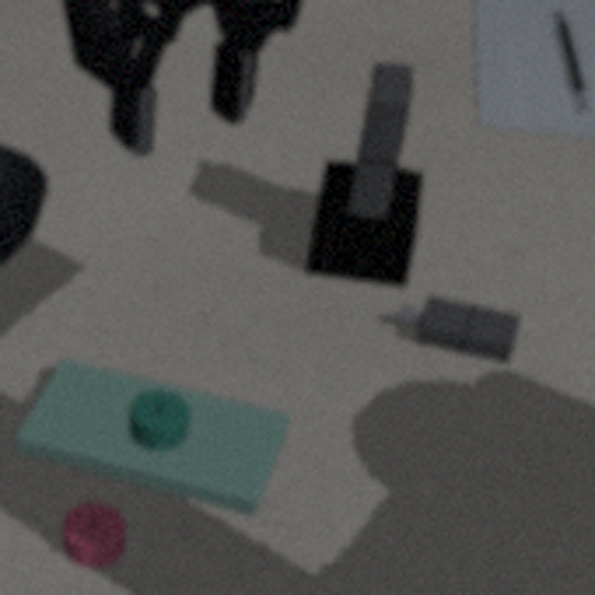

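In the side crop the button lies flat on the slab; the gauge stands upright in its rest. Move to above the gauge, turning the jaws across its 26 mm width.

>>> jog_arm --plan "-0.1 -0.35 0.15 0 0 -0.045; -0.2 -0.7 0.3 0 0 -0.09; -0.28 -1 0.3 0 0 -0.13; -0.28 -1 0.3 0 0 -0.13" --jaw 0.4

```text
t: 9.65
tool_pos: [0.5114, -0.1779, 0.2552]
tool_rot: [-3.14, -0.0, 2.071]
force: [-0.7, 1.1, 0.0]
gripper_width: 0.0599
gripper_force: 0.0
```

>>> jog_arm --plan "-0.1 -0.35 0 0 0 -0.045; -0.2 -0.7 0 0 0 -0.09; -0.28 -1 0 0 0 -0.13; -0.28 -1 0 0 0 -0.13"

```text
t: 10.05
tool_pos: [0.4832, -0.2771, 0.2544]
tool_rot: [-3.139, -0.001, 1.664]
force: [0.8, -0.4, 0.2]
gripper_width: 0.0597
gripper_force: 0.0
```

>>> jog_arm --plan "-0.1 -0.3 0 0 0 0; -0.14 -0.5 0 0 0 0; -0.14 -0.5 0 0 0 0; -0.14 -0.5 0 0 0 0; -0.14 -0.5 0 0 0 0; -0.14 -0.5 0 0 0 0"

```text
t: 10.65
tool_pos: [0.471, -0.3237, 0.256]
tool_rot: [-3.141, -0.001, 1.671]
force: [-0.4, -0.8, -0.1]
gripper_width: 0.0599
gripper_force: 0.0
```

Run:
```python
from rig import env; from h import *
o=env.get_obs(); print(o['t'],o['tool_pos'],o['tool_rot'],o['gripper_width'],o['joint_positions'])
s=snap(env,'wrist','w5')
print(proj(s,s['P'],[[.466,-.33,.132]]))
```

```text
10.65 [ 0.47099519 -0.32371895  0.25600367] [-3.14136888e+00 -6.69321576e-04  1.67103559e+00] 0.05992275305735998 [-7.40284559e-01  8.27757643e-02  1.64876792e+00  2.83402006e-04
  1.41069689e+00 -8.40569169e-01]
[[273.83383177 202.65621914]]
```

View pics/w5.png

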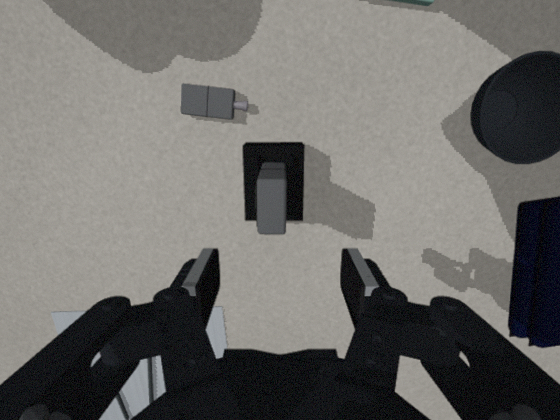

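The view shows the gauge's top at about (257–287, 178–234) and the rest around (243–304, 143–220), well aligned with the jaws.

Run:
```python
from h import *
w=load('w5'); g=w['frame'].mean(2)
print(g[130:245:3,272].round().astype(int)); print(g[205,240:310:2].round().astype(int)); print(g[225,240:310:2].round().astype(int)); print(g[185,240:310:2].round().astype(int))
T=[onz(w,w['P'],*p,.132) for p in((257,178),(287,178),(286,234),(258,234))]
S=[onz(w,w['P'],*p,.04) for p in((243,143),(304,143),(304,220),(245,220))]
for C in(np.array(T),np.array(S)):
    print(C.round(4).tolist(),C.mean(0).round(4),[np.linalg.norm(C[i]-C[(i+1)%4]).round(4) for i in range(4)], [np.degrees(np.arctan2(*(C[(i+1)%4]-C[i])[1::-1])).round(1) for i in range(4)])
cv2.imwrite('pics/c5.png',cv2.resize(w['frame'][130:250,215:335],(600,600),interpolation=cv2.INTER_CUBIC)[:,:,::-1]*2)
```

```text
[150 151 154 153  75  16  23  23  25  15  19  56  59  51  63  58  63  87
  92  89  91  91  89  90  90  91  91  88  86  93  89  92  88  89  88 143
 150 150 153]
[152 155 101  20  22  23  18  25  42  91  90  89  91  92  93  89  91  88
  92  89  86  85  74  31  12  16   0  15  19  13   0  25 110 113 115]
[156 155 154 153 146 149 151 157 108  89  91  93  92  94  92  93  87  93
  87  85  87  89  67 143 154 152 152 151 154 149 151 155 157 154 158]
[152 150  59  17  21  24  17  22  39  94  90  90  92  91  94  96  91  93
  90  89  91  92  76  40   7  22  16  13   3   2  19  15 100 115 113]
[[0.4497, -0.3097, 0.132], [0.4751, -0.3071, 0.132], [0.4797, -0.3581, 0.132], [0.4547, -0.3607, 0.132]] [ 0.4648 -0.3339  0.132 ] [np.float64(0.0255), np.float64(0.0513), np.float64(0.0252), np.float64(0.0513)] [np.float64(5.8), np.float64(-84.8), np.float64(-174.2), np.float64(95.6)]
[[0.4259, -0.2916, 0.04], [0.4938, -0.2847, 0.04], [0.505, -0.3753, 0.04], [0.4345, -0.3825, 0.04]] [ 0.4648 -0.3335  0.04  ] [np.float64(0.0682), np.float64(0.0913), np.float64(0.0709), np.float64(0.0913)] [np.float64(5.8), np.float64(-82.9), np.float64(-174.2), np.float64(95.4)]
```

View pics/c5.png

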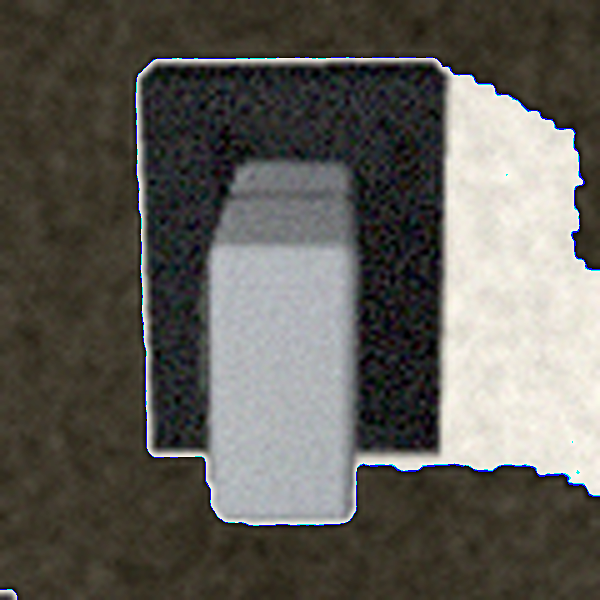

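Gauge at (0.465, -0.334), yaw about 5.5°, sizes check (25.5 × 51 mm, rest 70 × 91). Descend and grip.

>>> jog_arm --plan "-0.06 -0.1 -0.2 0 0 0; -0.06 -0.1 -0.5 0 0 0; -0.06 -0.1 -0.8 0 0 0; -0.06 -0.1 -1 0 0 0; -0.06 -0.1 -1 0 0 0; -0.06 -0.1 -1 0 0 0"

```text
t: 11.3
tool_pos: [0.4649, -0.3346, 0.1567]
tool_rot: [-3.142, -0.0, 1.67]
force: [0.4, 0.1, 0.1]
gripper_width: 0.0596
gripper_force: 0.0
```

>>> jog_arm --plan "0 0 -0.3 0 0 0; 0 0 -0.6 0 0 0; 0 0 -0.72 0 0 0; 0 0 -0.72 0 0 0; 0 0 -0.72 0 0 0; 0 0 -0.72 0 0 0"

```text
t: 11.9
tool_pos: [0.4659, -0.3361, 0.0866]
tool_rot: [3.139, 0.003, 1.669]
force: [0.5, -0.3, -0.1]
gripper_width: 0.0597
gripper_force: 0.0
```

>>> jog_arm --plan "0 0 0 0 0 0; 0 0 0 0 0 0; 0 0 0 0 0 0; 0 0 0 0 0 0; 0 0 0 0 0 0; 0 0 0 0 0 0; 0 0 0 0 0 0" --jaw -0.7 --grip_force 60

```text
t: 12.6
tool_pos: [0.465, -0.3355, 0.0853]
tool_rot: [3.141, 0.001, 1.669]
force: [-1.6, 0.5, 5.2]
gripper_width: 0.0253
gripper_force: 59.4
```

Gripped (25 mm, 59 N). Lift straight up.

>>> jog_arm --plan "0 0 0.1 0 0 0; 0 0 0.25 0 0 0; 0 0 0.45 0 0 0; 0 0 0.65 0 0 0; 0 0 0.8 0 0 0; 0 0 0.9 0 0 0; 0 0 0.9 0 0 0; 0 0 0.9 0 0 0"

```text
t: 13.4
tool_pos: [0.4644, -0.3347, 0.1739]
tool_rot: [-3.141, -0.0, 1.669]
force: [-1.2, -0.2, -2.1]
gripper_width: 0.0253
gripper_force: 59.0
```

>>> jog_arm --plan "0.1 0.3 0 0 0 0; 0.2 0.65 0 0 0 0; 0.29 1 0 0 0 0; 0.29 1 0 0 0 0"

```text
t: 13.8
tool_pos: [0.4935, -0.2306, 0.1725]
tool_rot: [-3.14, -0.004, 1.673]
force: [-0.7, 0.4, -1.8]
gripper_width: 0.0252
gripper_force: 59.2
```

>>> jog_arm --plan "0.1 0.3 0 0 0 0; 0.2 0.65 0 0 0 0; 0.29 1 0 0 0 0; 0.29 1 0 0 0 0"

```text
t: 14.2
tool_pos: [0.5225, -0.1314, 0.1729]
tool_rot: [-3.14, -0.003, 1.673]
force: [-0.0, -0.5, -1.8]
gripper_width: 0.0253
gripper_force: 59.5
```

>>> jog_arm --plan "0.07 0.25 -0.1 0 0 0; 0.15 0.5 -0.2 0 0 0; 0.17 0.58 -0.3 0 0 0; 0.17 0.58 -0.3 0 0 0; 0.17 0.58 -0.3 0 0 0; 0.17 0.58 -0.3 0 0 0; 0.17 0.58 -0.3 0 0 0"

```text
t: 14.9
tool_pos: [0.5399, -0.0781, 0.1449]
tool_rot: [3.141, 0.001, 1.668]
force: [0.5, 0.5, -2.4]
gripper_width: 0.0254
gripper_force: 59.5
```

Run:
```python
from rig import env; from h import *
o=env.get_obs(); print(o['t'],o['tool_pos'],o['tool_rot'],o['gripper_width'],o['force'])
a=snap(env,'scene','a6'); b=snap(env,'side','b6')
t=np.array(o['tool_pos']); f=t-[0,0,.069]
L=np.array([[.540,-.0755,.033],f,f+[0,0,.024],f+[0,0,.116]])
pa,pb=proj(a,a['P'],L),proj(b,b['P'],L); print(pa.round(1).tolist(),pb.round(1).tolist())
def cr(s,p,h):
    x,y=np.round(p[0]).astype(int); return cv2.resize(s['frame'][y-h:y+h//3,x-h*2//3:x+h*2//3],(400,400),interpolation=cv2.INTER_CUBIC),(x-h*2//3,y-h)
A,oa=cr(a,pa,60);B,ob=cr(b,pb,75);print(oa,ob)
cv2.imwrite('pics/c6.png',np.clip(np.hstack([A,B])[:,:,::-1].astype(int)*1.6,0,255).astype(np.uint8))
```

```text
14.9 [ 0.53988295 -0.07808019  0.14492716] [3.14070083e+00 6.83195373e-04 1.66807167e+00] 0.02544035669036122 [ 0.45930203  0.45014054 -2.43810642]
[[238.9, 215.0], [236.3, 202.5], [235.4, 195.1], [231.7, 164.8]] [[314.6, 200.4], [316.2, 183.7], [316.9, 174.3], [319.9, 134.1]]
(np.int64(199), np.int64(155)) (np.int64(265), np.int64(125))
```

View pics/c6.png

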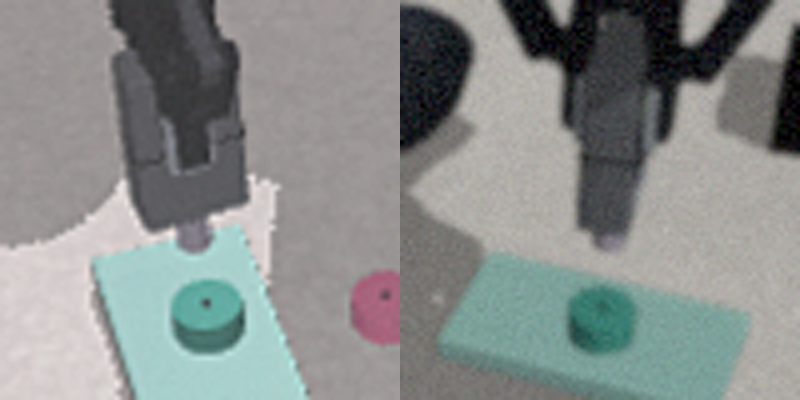

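The crops show the foot at scene (238,203) and the dot at (240,215), in the side view (317,185) and (316,201). Both agree with the predicted positions to about 1 mm. I'll go down in steps watching the force.

>>> jog_arm --plan "0 0.015 -0.1 0 0 0; 0 0.015 -0.2 0 0 0; 0 0.015 -0.3 0 0 0; 0 0.015 -0.35 0 0 0; 0 0.015 -0.36 0 0 0; 0 0.015 -0.36 0 0 0; 0 0.015 -0.36 0 0 0; 0 0.015 -0.36 0 0 0; 0 0.015 -0.36 0 0 0; 0 0.015 -0.36 0 0 0"

```text
t: 16.0
tool_pos: [0.5398, -0.0755, 0.1086]
tool_rot: [3.141, 0.0, 1.669]
force: [0.1, 0.2, -3.2]
gripper_width: 0.0253
gripper_force: 59.5
```

>>> jog_arm --plan "0 0 -0.01 0 0 0; 0 0 -0.02 0 0 0; 0 0 -0.03 0 0 0; 0 0 -0.04 0 0 0; 0 0 -0.04 0 0 0; 0 0 -0.04 0 0 0; 0 0 -0.04 0 0 0; 0 0 -0.04 0 0 0"

```text
t: 16.8
tool_pos: [0.5397, -0.0755, 0.1044]
tool_rot: [3.142, 0.0, 1.669]
force: [-0.6, 0.0, -2.1]
gripper_width: 0.0254
gripper_force: 59.6
```

>>> jog_arm --plan "0 0 -0.005 0 0 0; 0 0 -0.01 0 0 0; 0 0 -0.015 0 0 0; 0 0 -0.02 0 0 0; 0 0 -0.02 0 0 0; 0 0 -0.02 0 0 0; 0 0 -0.02 0 0 0"

```text
t: 17.5
tool_pos: [0.5398, -0.0755, 0.1025]
tool_rot: [3.141, 0.0, 1.669]
force: [-1.4, 0.4, 4.0]
gripper_width: 0.0254
gripper_force: 60.1
```

>>> jog_arm --plan "0 0 -0.005 0 0 0; 0 0 -0.01 0 0 0; 0 0 -0.01 0 0 0; 0 0 -0.01 0 0 0; 0 0 -0.01 0 0 0"

```text
t: 18.0
tool_pos: [0.5399, -0.0755, 0.1023]
tool_rot: [3.141, 0.0, 1.669]
force: [-3.6, 0.2, 9.1]
gripper_width: 0.0256
gripper_force: 61.1
```

Run:
```python
from rig import env; from h import *
F=[]
for i in range(8):
    b=env.snapshot('side' if i%2 else 'scene'); o=env.get_obs(); F.append(np.r_[o['tool_pos'],o['force'],o['moment']])
print(np.mean(F,0).round(4),np.std(F,0).round(4),o['t'])
b4,b6=load('b4'),load('b6'); s=snap(env,'side','b7')
for q in(b4,b6,s):
    h=cv2.cvtColor(q['frame'],cv2.COLOR_RGB2HSV)[185:225,295:335]; m=cv2.inRange(h,(70,110,30),(95,255,255)); ys,xs=np.nonzero(m); print(xs.size,xs.min()+295,xs.max()+295,ys.max()+185)
print(s['frame'][192:206,306:326].sum(2))
```

```text
[ 0.5399 -0.0755  0.1023 -3.8788  0.7153  8.9267  0.1747  0.8944  0.0181] [0.     0.     0.     0.5001 0.3758 0.5854 0.0132 0.025  0.0122] 18.4
198 308 322 212
201 308 322 212
123 308 323 212
[[281 259 172 123 104  98 142 136 126 143 148 137 147 149 179 207 263 318
  329 330]
 [279 244 159 120 122 120 124 134 136 130 126 142 137 142 161 216 277 318
  320 325]
 [267 249 166 116 103 105 130 124 138 141 128 153 149 152 167 227 298 318
  328 328]
 [275 241 172 108  99 126 126 114 140 135 144 139 128 131 177 216 272 307
  317 320]
 [259 233 168  99 107 137 130 133 138 145 154 156 153 158 165 221 272 291
  298 307]
 [261 218 157 137 113 126 133 132 137 147 142 139 143 153 172 222 261 275
  288 291]
 [262 216 149 113 123 130 126 144 134 124 126 128 140 156 175 220 268 292
  285 287]
 [267 218 162 123 117 116 136 144 134 153 149 142 154 157 170 198 237 258
  280 284]
 [253 199 144 121 111 125 133 153 181 159 164 150 166 175 183 196 221 238
  266 274]
 [251 188 149 103 123 133 162 168 183 208 188 206 212 210 190 182 193 213
  266 277]
 [230 162 134 122 160 150 154 163 206 224 238 247 229 229 192 191 203 199
  249 272]
 [250 180 134 158 168 167 179 179 204 234 253 247 241 217 187 186 193 206
  228 265]
 [236 163 143 154 175 181 183 187 218 227 250 253 222 193 192 192 189 206
  250 267]
 [238 172 129 158 183 175 179 170 192 197 217 207 197 181 191 185 190 217
  261 273]]
```

Button unmoved; the push holds steady at about 11 N (8.9 N plus about 2.4 N of gauge weight), and the foot is over the dot. Handing in.

```bash
python3 -c "
from rig import env
print(env.hand_in())"
```

```text
the job is handed in; nothing more can be done
None
```

The job is handed in, verdict not shown: the big button lies dot up mid-slab, with the durometer still gripped upright on it, pressing at about 11 N and an estimated 2 mm from the dot; I viewed 12 pictures, two over the limit of 10.

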